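Weigh out a soap refill and shut the tin

ROBOT

A 6-joint arm with a two-finger parallel gripper is mounted at the origin on the work surface. World frame = base frame: x ahead of the robot, y to its left, z up, the work surface at z = 0. Lengths are in m, angles in rad, forces in N, time in s.
With the tool pointing down it reaches from about 0.275 to 0.975 m from the base axis. Payload 8.4 kg.
Tool frame: the origin (TCP) lies at the very end of the fingers, on their centre line; the grasp point (between the pads) lies 19 mm behind it; x points along the fingers, z is the direction in which the jaws open and shut, and the axes are right-handed (so a half turn about x gives the same grasp; the last joint's range is limited). The gripper opens to 92 mm and grips with 3 to 60 N. Pads are 20 mm wide; open, the fingers measure 128 mm over their backs; the gripper's body (75 mm by 189 mm) begins 69 mm behind the grasp point.
Start: joints at [-1.22, 0.353, 1.633, -0, 1.155, -0.002], TCP at [0.216, -0.587, 0.215] pointing down, gripper open.
Joint ranges: [-2.63, 2.63], [-0.92, 2.1], [0.06, 2.66], [-1.3, 4.44], [0, 2.69], [-3.02, 3.02]. Speed limits (rad/s): [2.22, 2.22, 2.79, 3.14, 3.14, 3.14].

INTERFACE

Orientations are given as a rotation vector (axis times angle).
In Python, from station import * gives the robot as it stands.
- The arm moves only by the tool apply_moves, never from a script. Its argument "moves" is a list of rows, each an object of numbers: "hand": the closure in counts, from 0 (fully open) to 255 (shut); "x", "y", "z": the shift along the tool's x, y, z in cm; "turn": the turn about the tool's x in degrees. A call has 1 to 12 rows; each row shifts and turns the pose as measured when the row begins, along the tool's axes as they then stand; what a row does not reach is not made up. A row lasts 1/12 s, in which the tool goes at most 41.7 mm and 7.16 degrees, less where a joint would pass 70% of its speed; a pose out of reach is approached as far as the arm can. A call is refused whole if a number of a shift passes 4.17 or a number of a turn 7.16, either way. A call with a gripper value outside its range is refused whole. The fingers move at their own pace and stop on an object; the grip force is fixed at half the most. Time passes only in rows, so rows that do not move let the fingers close. It gives the time, the measured TCP pose, the force and the opening at its end, in the units of the state.
- state(): the state, without advancing time (a new reading comes with each control period).
- read_camera(name): name is "side" or "top" or "wrist"; returns a dict with "color" (384x512x3 uint8, red, green, blue), "depth" (384x512 float32, m along the optical axis (not along the pixel's ray), 0 where there is no reading), "intrinsics" (3x3 intrinsics, pixels), "eye" and "rotation" of the camera in the world; the wrist camera has in their place "T_tool_cam" (4x4, takes a point from camera to tool coordinates, whose origin is the TCP and whose axes are the tool frame's). Camera axes: x right, y down, z forward; pixel columns grow to the right and rows downward; lengths in m; the calibration is good to about 2 mm. A picture is of the moment at which its call begins: read the wrist's pose just before it.
- finish_job(): hands the job in, once; it reports no verdict.
The state is a dict: "time": time; "q": joint angles; "joint_velocities": joint speeds; "tau": joint torques, N m; "ee_pos": TCP position; "ee_rot": TCP orientation; "ft_force": force on the tool from outside, world axes, zero at the start; "ft_torque": the same for the moment, N m; "opening": finger opening in m.
Only numpy, scipy, OpenCV 4.12 (cv2) and the standard library are available. Lean on these libraries where they do the work, as an engineer would, in place of code of your own. Each camera call takes 0.05 s, during which the arm holds its last target. There are 200 camera calls.

TASK

The pump dispenser is empty, so weigh out a soap refill: leave the big yellow soap puck on the pan of the spring scale and add green soap tablets from the open tin to the pan until the red pointer comes to rest inside the green band of the dial. Then swing the tin's hinged lid over the tablets left inside and press it firmly down until it is fully shut. Leave the other things on the vanity where they stand.

Things in the scene. Friction and masses are not known exactly. Their poses are not given: they have to be found in the camera images.
- scale: Cream spring scale, fixed to the table. Origin: underside of the housing, centred below the pan; z up, local +x runs towards the sloping dial. Housing 140 x 170 x 60 mm (x, y, z); the dial console reaches out to x = +170 mm at up to 90 mm height. The dial, 94 mm across, faces up and to +x; tick marks every 20 g.
- pan_floor (a point): Centre of the upper face of the steel scale pan, 125 mm above the table when the pan is empty; it sinks as the pan is loaded. Axes as the scale. The pan is a flat tray 130 mm (x) by 220 mm (y) outside, with a rim 6 mm high and 3 mm thick round it.
- pan (a joint): Sinking of the pan in m: 0 empty, 0.048 at the stop, 0.0056 for each 20 g. The green band is 0.0280 to 0.0348 (100 to 124 g, puck included).
- pointer (a joint): Turn of the red pointer in rad, clockwise as seen facing the dial; 0 with the pan empty (lower left), 87.5 rad per m of pan sinking. The green band is 2.45 to 3.045, right of the dial's top.
- tin: Open rectangular aluminium tin, fixed to the table: 120 mm (local x) by 200 mm (local y) by 35 mm high, walls and floor 3 mm. Origin at the centre of its underside. Its lid is hinged along the +x rim.
- lid (a joint): Angle of the tin's lid in rad: 0 fully shut, 1.9 as far open as it goes (leaning outward past upright). The hinge is stiff: the lid stays where it is left.
- lid_hinge (a point): On the lid's hinge line, at its middle, 35.5 mm above the table; the axes turn with the lid (at 0 they are the tin's): the lid reaches from here to its local -x, its outer face is at local z = +4 mm.
- lid_edge (a point): Middle of the lid's free edge, on the outer face, 120 mm from the hinge. The lid is an aluminium plate 120 x 200 x 4 mm with a small tab, 40 mm wide, reaching 11 mm further at the free edge.
- tablet0: Green (mint) soap tablet, a flat disc 36 mm in diameter and 22 mm high, about 20 g, lying flat in the tin at the start. Origin at the centre of its underside.
- tablet1: Green (mint) soap tablet, a flat disc 36 mm in diameter and 22 mm high, about 20 g, lying flat in the tin at the start. Origin at the centre of its underside.
- tablet2: Green (mint) soap tablet, a flat disc 36 mm in diameter and 22 mm high, about 20 g, lying flat in the tin at the start. Origin at the centre of its underside.
- tablet3: Green (mint) soap tablet, a flat disc 36 mm in diameter and 22 mm high, about 20 g, lying flat in the tin at the start. Origin at the centre of its underside.
- puck: Big yellow soap puck, a disc 60 mm in diameter and 28 mm high, lying on the pan towards its local +y end; its weight differs from time to time (about 50 to 90 g). Origin at the centre of its underside.
- dispenser: Empty white lever-pump dispenser, 68 mm in diameter, 186 mm high, a bystander. Origin under its centre.
- mug: Black ceramic mug of pencils, 80 mm in diameter, 155 mm high with the pencils, a bystander. Origin under its centre.
- lipsticks: Clear acrylic stand with five lipsticks, 60 x 100 mm, 72 mm high, a bystander. Origin under its centre.
- curler: Steel eyelash curler lying flat, 130 x 72 mm, 12 mm high, a bystander. Origin under its middle, loops towards local -x.
There are look-alikes about, which are no part of the job. What is shaped like the tablet0 but blue or pink is not meant.

How it is judged:
On the way, in this order (a step that is already met when the one before it is completed fails the run):
1. with the puck and added tablets on the pan and nothing touched by the fingers, the pointer rests in the green band (value of joint pan between 0.0276 and 0.0352 m and velocity of joint pan between -0.004 and 0.004 m/s and ((x of tablet0 in the frame of pan_floor between -0.064 and 0.064 m and y of tablet0 in the frame of pan_floor between -0.109 and 0.109 m and z of tablet0 in the frame of pan_floor between -0.004 and 0.06 m) or (x of tablet0 in the frame of tin between -0.058 and 0.058 m and y of tablet0 in the frame of tin between -0.098 and 0.098 m and z of tablet0 in the frame of tin between -0.002 and 0.02 m)) and ((x of tablet1 in the frame of pan_floor between -0.064 and 0.064 m and y of tablet1 in the frame of pan_floor between -0.109 and 0.109 m and z of tablet1 in the frame of pan_floor between -0.004 and 0.06 m) or (x of tablet1 in the frame of tin between -0.058 and 0.058 m and y of tablet1 in the frame of tin between -0.098 and 0.098 m and z of tablet1 in the frame of tin between -0.002 and 0.02 m)) and ((x of tablet2 in the frame of pan_floor between -0.064 and 0.064 m and y of tablet2 in the frame of pan_floor between -0.109 and 0.109 m and z of tablet2 in the frame of pan_floor between -0.004 and 0.06 m) or (x of tablet2 in the frame of tin between -0.058 and 0.058 m and y of tablet2 in the frame of tin between -0.098 and 0.098 m and z of tablet2 in the frame of tin between -0.002 and 0.02 m)) and ((x of tablet3 in the frame of pan_floor between -0.064 and 0.064 m and y of tablet3 in the frame of pan_floor between -0.109 and 0.109 m and z of tablet3 in the frame of pan_floor between -0.004 and 0.06 m) or (x of tablet3 in the frame of tin between -0.058 and 0.058 m and y of tablet3 in the frame of tin between -0.098 and 0.098 m and z of tablet3 in the frame of tin between -0.002 and 0.02 m)) and x of puck in the frame of pan_floor between -0.064 and 0.064 m and y of puck in the frame of pan_floor between -0.109 and 0.109 m and z of puck in the frame of pan_floor between -0.004 and 0.03 m and contact force between the fingers and anything else below 0.2 N), for 0.4 s.
2. the tin's lid is pressed down shut by the fingers (2 N or more, within 0.04 rad of shut) (value of joint lid below 0.04 rad and contact force between the fingers and anything else above 2 N), for 0.05 s.
At the end, for the whole second after the job is handed in: The pan rests sunk between 0.0276 and 0.0352 m (pointer in the green band), still within 4 mm/s; the puck and every tablet used lie on the pan, every other tablet lies in the tin; the lid is within 0.04 rad of shut (value of joint pan between 0.0276 and 0.0352 m and velocity of joint pan between -0.004 and 0.004 m/s and ((x of tablet0 in the frame of pan_floor between -0.064 and 0.064 m and y of tablet0 in the frame of pan_floor between -0.109 and 0.109 m and z of tablet0 in the frame of pan_floor between -0.004 and 0.06 m) or (x of tablet0 in the frame of tin between -0.058 and 0.058 m and y of tablet0 in the frame of tin between -0.098 and 0.098 m and z of tablet0 in the frame of tin between -0.002 and 0.02 m)) and ((x of tablet1 in the frame of pan_floor between -0.064 and 0.064 m and y of tablet1 in the frame of pan_floor between -0.109 and 0.109 m and z of tablet1 in the frame of pan_floor between -0.004 and 0.06 m) or (x of tablet1 in the frame of tin between -0.058 and 0.058 m and y of tablet1 in the frame of tin between -0.098 and 0.098 m and z of tablet1 in the frame of tin between -0.002 and 0.02 m)) and ((x of tablet2 in the frame of pan_floor between -0.064 and 0.064 m and y of tablet2 in the frame of pan_floor between -0.109 and 0.109 m and z of tablet2 in the frame of pan_floor between -0.004 and 0.06 m) or (x of tablet2 in the frame of tin between -0.058 and 0.058 m and y of tablet2 in the frame of tin between -0.098 and 0.098 m and z of tablet2 in the frame of tin between -0.002 and 0.02 m)) and ((x of tablet3 in the frame of pan_floor between -0.064 and 0.064 m and y of tablet3 in the frame of pan_floor between -0.109 and 0.109 m and z of tablet3 in the frame of pan_floor between -0.004 and 0.06 m) or (x of tablet3 in the frame of tin between -0.058 and 0.058 m and y of tablet3 in the frame of tin between -0.098 and 0.098 m and z of tablet3 in the frame of tin between -0.002 and 0.02 m)) and x of puck in the frame of pan_floor between -0.064 and 0.064 m and y of puck in the frame of pan_floor between -0.109 and 0.109 m and z of puck in the frame of pan_floor between -0.004 and 0.03 m and value of joint lid below 0.04 rad); the robot touches nothing.
It fails at once if the pump dispenser is shifted more than 30 mm or tipped (distance of dispenser from where it was at the start of the episode above 0.03 m or angle between dispenser's own z axis and vertical above 0.3 rad).
It fails at once if the mug of pencils is shifted more than 30 mm or tipped (distance of mug from where it was at the start of the episode above 0.03 m or angle between mug's own z axis and vertical above 0.3 rad).
It fails at once if the lipstick stand is shifted more than 30 mm or tipped (distance of lipsticks from where it was at the start of the episode above 0.03 m or angle between lipsticks's own z axis and vertical above 0.3 rad).
It fails at once if the eyelash curler is shifted more than 30 mm or tipped (distance of curler from where it was at the start of the episode above 0.03 m or angle between curler's own z axis and vertical above 0.3 rad).
It fails at once if the big puck leaves the pan (not (x of puck in the frame of pan_floor between -0.064 and 0.064 m and y of puck in the frame of pan_floor between -0.109 and 0.109 m and z of puck in the frame of pan_floor between -0.004 and 0.05 m)).
It also fails if it takes over 72 s, if anything falls off the work surface, if the arm or the gripper's body presses on something with over 40 N, if the wrist force passes 120 N, or if a joint passes its speed limit or range.

## Working session

There is one attempt and no reset: what is moved stays moved. The work goes in short steps, Python scripts to look and compute and a tool call to move; the robot and the scene stay as the last step left them, time stands still between calls to the robot, and variables do not carry over. Pictures are saved under pics/ and viewed, about 8 in all and at most 12, crops included, and the job is handed in when it is done.

Besides the shell and the picture viewer there is one more tool, called after "Emit:" as name(argument=value, ...), one argument or row to a line, values as JSON. apply_moves: Moves the arm, as the interface text tells. Its arguments: {"type":"object","properties":{"moves":{"type":"array"}},"required":["moves"]}

```bash
mkdir -p pics; cat > h.py <<'E'
from station import *
import numpy as np, cv2
from scipy.spatial.transform import Rotation as R
def cam(n):
    s=state(); c=read_camera(n)
    if n=="wrist":
        T=np.eye(4);T[:3,:3]=R.from_rotvec(s["ee_rot"]).as_matrix();T[:3,3]=s["ee_pos"]
        M=T@np.array(c["T_tool_cam"])
    else:
        M=np.eye(4);M[:3,:3]=np.array(c["rotation"]);M[:3,3]=c["eye"]
    c["M"]=M; return c
def cloud(c):
    K=np.array(c["intrinsics"]);d=c["depth"];v,u=np.mgrid[:d.shape[0],:d.shape[1]]
    P=np.stack([(u-K[0,2])/K[0,0]*d,(v-K[1,2])/K[1,1]*d,d],-1)
    P=P@c["M"][:3,:3].T+c["M"][:3,3]; P[d==0]=np.nan; return P
def save(c,name,crop=None,f=1):
    im=c["color"][...,::-1]
    if crop: u0,v0,u1,v1=crop; im=im[v0:v1,u0:u1]
    cv2.imwrite("pics/"+name,cv2.resize(im,None,fx=f,fy=f,interpolation=cv2.INTER_CUBIC))
def tool(p):
    s=state();Rm=R.from_rotvec(s["ee_rot"]).as_matrix(); return (np.array(p)-s["ee_pos"])@Rm*100
E
python3 - <<'E'
from h import *
for n in("top","side"):
    c=cam(n);save(c,n+"0.png",None,1.5);np.save(n+"0.npy",cloud(c));print(n,c["M"].round(3).tolist())
s=state();print(s["ee_pos"],R.from_rotvec(s["ee_rot"]).as_matrix().round(3).tolist(),s["opening"],s["time"])
E
```

```text
top [[-2.199, 2.175, -0.093, 0.462], [-2.199, 2.175, -0.093, 0.046], [-2.199, 2.175, -0.093, 1.16], [0.0, 0.0, 0.0, 1.0]]
side [[-2.132, 0.211, -0.106, 0.385], [-2.132, 0.211, -0.106, -0.771], [-2.132, 0.211, -0.106, 0.65], [0.0, 0.0, 0.0, 1.0]]
[ 0.21581721 -0.58610493  0.21395853] [[-0.0, 0.938, 0.346], [0.001, 0.346, -0.938], [-1.0, 0.0, -0.001]] 0.0918118969876464 0.1
```

Rotation is a rotation vector; fixing.

```bash
sed -i 's/M\[:3,:3\]=np.array(c\["rotation"\])/M[:3,:3]=R.from_rotvec(c["rotation"]).as_matrix()/' h.py
python3 - <<'E'
from h import *
for n in("top","side"):
    c=cam(n);save(c,n+"0.png",None,1.5);np.save(n+"0.npy",cloud(c));print(n,c["M"].round(3).tolist())
E
```

```text
top [[0.01, -0.997, 0.076, 0.462], [-1.0, -0.011, -0.009, 0.046], [0.01, -0.076, -0.997, 1.16], [0.0, 0.0, 0.0, 1.0]]
side [[0.981, -0.109, 0.158, 0.385], [-0.192, -0.528, 0.827, -0.771], [-0.007, -0.842, -0.539, 0.65], [0.0, 0.0, 0.0, 1.0]]
```

View pics/top0.png

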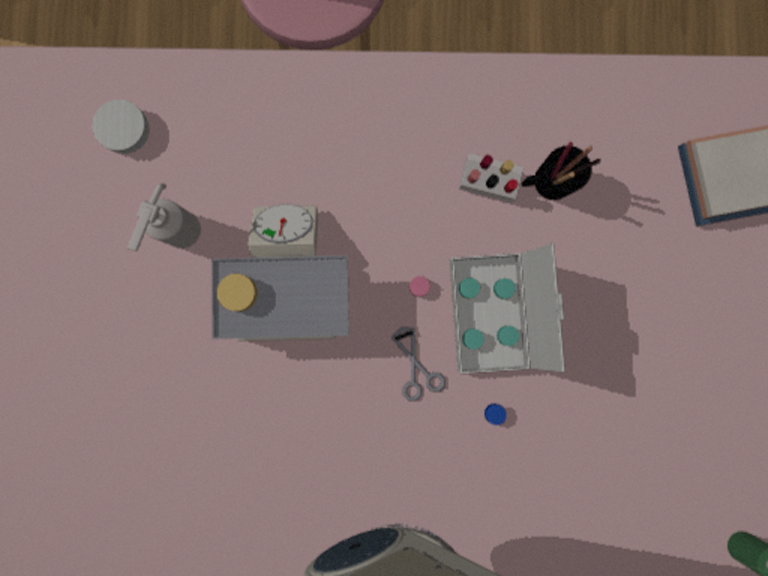

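View pics/side0.png

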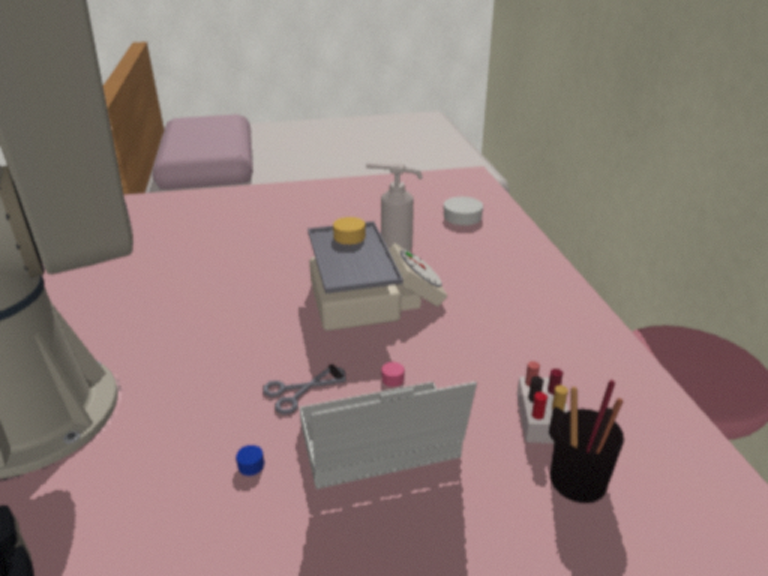

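Top view: the green tablets are at (470,288), (505,288), (473,340) and (508,336), all in the tin. The pink (420,286) and blue (495,414) discs outside it are the decoys. The lid is open to the right, which is world -y. The puck is at (237,293) on the pan and the dial at (283,224). In the side view the lid at (390,430) blocks the tablets. Next I measure these and enlarge the tin and the dial.

```bash
python3 - <<'E'
from h import *
c=cam("top");P=cloud(c);im=c["color"]
a=cv2.resize(im[150:265,290:395],None,fx=4,fy=4,interpolation=cv2.INTER_CUBIC)
b=cv2.resize(im[130:175,160:220],None,fx=6,fy=6,interpolation=cv2.INTER_CUBIC)
h=max(a.shape[0],b.shape[0]);o=np.zeros((h,a.shape[1]+b.shape[1],3),np.uint8);o[:a.shape[0],:a.shape[1]]=a;o[:b.shape[0],a.shape[1]:]=b
cv2.imwrite("pics/crop1.png",o[...,::-1])
hsv=cv2.cvtColor(im,cv2.COLOR_RGB2HSV)
def seg(lo,hi,n):
    m=cv2.inRange(hsv,lo,hi);k,l,st,ce=cv2.connectedComponentsWithStats(m)
    for i in range(1,k):
        if st[i,4]>60:
            q=P[l==i];z=np.nanmax(q[:,2]);t=q[q[:,2]>np.nanmedian(q[:,2])-.006]
            print(n,st[i,4],ce[i].round(1),np.nanmean(t,0).round(4),(np.nanmin(t[:,:2],0)).round(3),np.nanmax(t[:,:2],0).round(3))
seg((70,80,60),(95,255,255),"green");seg((15,90,60),(30,255,255),"yellow")
def comp(lo,hi,zlo,zhi,n):
    m=(P[...,2]>zlo)&(P[...,2]<zhi)&(P[...,0]>lo[0])&(P[...,0]<hi[0])&(P[...,1]>lo[1])&(P[...,1]<hi[1])
    q=P[m];print(n,len(q),q.mean(0).round(4),np.median(q[:,2]).round(4),cv2.minAreaRect(q[:,:2].astype(np.float32)))
# guess regions
for n,px in dict(pan=(200,200),panfar=(225,180),puck=(158,195),tintl=(303,171),tinbl=(308,247),tinbr=(351,245),tintr=(347,171),lidtop=(369,165),lidbot=(374,246),tab=(373,204),pan_tl=(142,172),pan_tr=(231,172),pan_br=(231,224),pan_bl=(143,225),lip=(328,118),mug=(377,115),disp=(105,146),curl1=(270,222),curl2=(290,255)).items():
    u,v=px;q=P[v-1:v+2,u-1:u+2].reshape(-1,3);print(n,np.nanmedian(q,0).round(4),np.nanmax(q[:,2]).round(3))
m=(np.abs(P[...,2]-.11)<.02)
mm=np.zeros(m.shape,np.uint8);mm[172:226,140:234]=m[172:226,140:234]
q=P[(mm>0)&(P[...,2]>.09)];print(cv2.minAreaRect(q[:,:2].astype(np.float32)),np.percentile(q[:,2],[5,25,50,75,95]))
E
```

```text
green 137 [312.3 191.6] [ 0.5387 -0.1221  0.0256] [ 0.522 -0.139] [ 0.554 -0.105]
green 141 [335.8 192. ] [ 0.5386 -0.1836  0.0254] [ 0.523 -0.2  ] [ 0.554 -0.168]
green 140 [338.4 223.4] [ 0.4562 -0.1902  0.0259] [ 0.442 -0.207] [ 0.471 -0.174]
green 135 [315.  225.5] [ 0.4505 -0.1285  0.0254] [ 0.436 -0.144] [ 0.465 -0.113]
yellow 5257 [86.7 15.6] [ 1.377   0.7824 -0.749 ] [1.283 0.302] [1.457 1.182]
yellow 9205 [380.3  17.4] [ 1.3881 -0.55   -0.7468] [ 1.133 -1.148] [1.483 0.178]
yellow 512 [157.5 194.7] [0.5206 0.2622 0.1284] [0.491 0.234] [0.549 0.291]
pan [0.5104 0.1638 0.1005] 0.103
panfar [0.56   0.1034 0.1009] 0.105
puck [0.5199 0.2604 0.1277] 0.132
tintl [ 0.5952 -0.0981  0.0043] 0.039
tinbl [ 0.3945 -0.1109  0.0334] 0.038
tinbr [ 0.4016 -0.2221  0.0284] 0.037
tintr [ 0.5943 -0.212   0.0343] 0.041
lidtop [ 0.5966 -0.2349  0.1514] 0.157
lidbot [ 0.4059 -0.2463  0.1481] 0.156
tab [ 0.5026 -0.2413  0.1613] 0.167
pan_tl [0.5882 0.3284 0.0024] 0.108
pan_tr [0.5814 0.0904 0.1063] 0.108
pan_br [0.4519 0.0895 0.0023] 0.108
pan_bl [0.4483 0.3011 0.1019] 0.107
lip [ 0.7238 -0.1545  0.0722] 0.075
mug [ 0.7405 -0.2879  0.0463] 0.053
disp [0.6328 0.3833 0.1451] 0.175
curl1 [ 0.4583 -0.012   0.0095] 0.013
curl2 [ 0.3718 -0.0661  0.0008] 0.005
((0.5140420794487, 0.19633567333221436), (0.12922579050064087, 0.22180193662643433), 0.8760231137275696) [0.09738176 0.0994198  0.10091901 0.10292671 0.12755458]
```

View pics/crop1.png

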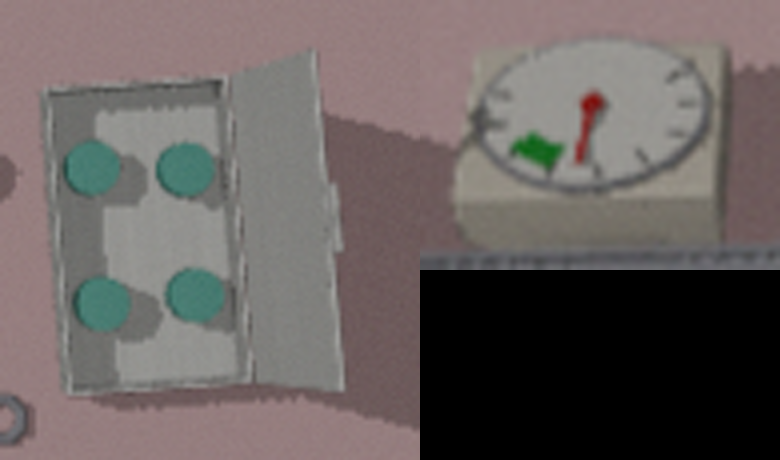

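The crop confirms four green tablets in the tin. On the dial the pointer tip (580,160) lies between the 80 and 100 g ticks, at about 88 g. The pan floor height of about 0.101 m agrees, giving about 86 g. One tablet therefore makes about 107 g, inside the band. I'll take the one at (0.539,-0.122), farthest from the lid, with the jaws along the tin's long side.

Emit:
apply_moves(
  moves=[
    {"turn": -7.1, "x": -0.4},
    {"turn": -7.1, "x": -0.4},
    {"turn": -7.1, "x": -0.4},
    {"turn": -7.1, "x": -0.4},
    {"turn": -7.1, "x": -0.4},
    {"turn": -7.1, "x": -0.4},
    {"turn": -7.1, "x": -0.4},
    {"turn": -7.1, "x": -0.4},
    {"turn": -7.1, "x": -0.4},
    {"turn": -7.1, "x": -0.4, "hand": 100},
    {"turn": -3, "hand": 100},
    {"hand": 100},
  ],
)

```text
$.moves[0]: bad value
```

```bash
cat > st.py <<'E'
from h import *
import sys
s=state();A=R.from_rotvec(s["ee_rot"]).as_matrix();z=A[:,2]
print(s["time"],np.round(s["ee_pos"],4),"zang",np.degrees(np.arctan2(z[1],z[0])).round(1),"xdir",A[:,0].round(3),"F",np.round(s["ft_force"],1),"op",s["opening"])
a=list(map(float,sys.argv[1:]))
for i in range(0,len(a),3): print("to",a[i:i+3],tool(a[i:i+3]).round(2))
E
python3 st.py .5387 -.1221 .13
```

```text
0.25 [ 0.2159 -0.5863  0.2142] zang -69.8 xdir [-0.     0.001 -1.   ] F [-0.3 -0.2  0.9] op 0.09192826806724748
to [0.5387, -0.1221, 0.13] [  8.45  46.33 -32.4 ]
```

Emit:
apply_moves(
  moves=[
    {"hand": 0, "x": -0.4, "y": 0, "z": 0, "turn": -7.1},
    {"hand": 0, "x": -0.4, "y": 0, "z": 0, "turn": -7.1},
    {"hand": 0, "x": -0.4, "y": 0, "z": 0, "turn": -7.1},
    {"hand": 0, "x": -0.4, "y": 0, "z": 0, "turn": -7.1},
    {"hand": 0, "x": -0.4, "y": 0, "z": 0, "turn": -7.1},
    {"hand": 0, "x": -0.4, "y": 0, "z": 0, "turn": -7.1},
    {"hand": 0, "x": -0.4, "y": 0, "z": 0, "turn": -7.1},
    {"hand": 0, "x": -0.4, "y": 0, "z": 0, "turn": -7.1},
    {"hand": 0, "x": -0.4, "y": 0, "z": 0, "turn": -7.1},
    {"hand": 100, "x": -0.4, "y": 0, "z": 0, "turn": -7.1},
    {"hand": 100, "x": 0, "y": 0, "z": 0, "turn": -3},
    {"hand": 100, "x": 0, "y": 0, "z": 0, "turn": 0},
  ],
)

```text
time: 1.25
ee_pos: [0.2154, -0.5849, 0.254]
ee_rot: [-0.072, 1.571, 0.079]
ft_force: [0.3, 0.1, -0.8]
opening: 0.0739
```

```bash
python3 st.py .5387 -.1221 .2
```

```text
1.25 [ 0.2154 -0.5849  0.254 ] zang 5.5 xdir [-0.002  0.005 -1.   ] F [ 0.3  0.1 -0.8] op 0.07389070644004551
to [0.5387, -0.1221, 0.2] [ 5.56 42.94 36.63]
```

Emit:
apply_moves(
  moves=[
    {"hand": 110, "x": 0, "y": 3.1, "z": 2.65, "turn": 0},
    {"hand": 110, "x": 0, "y": 3.1, "z": 2.65, "turn": 0},
    {"hand": 110, "x": 0, "y": 3.1, "z": 2.65, "turn": 0},
    {"hand": 110, "x": 0, "y": 3.1, "z": 2.65, "turn": 0},
    {"hand": 110, "x": 0, "y": 3.1, "z": 2.65, "turn": 0},
    {"hand": 110, "x": 0, "y": 3.1, "z": 2.65, "turn": 0},
    {"hand": 110, "x": 0, "y": 3.1, "z": 2.65, "turn": 0},
    {"hand": 110, "x": 0, "y": 3.1, "z": 2.65, "turn": 0},
    {"hand": 110, "x": 0, "y": 3.1, "z": 2.65, "turn": 0},
    {"hand": 110, "x": 0, "y": 3.1, "z": 2.65, "turn": 0},
    {"hand": 110, "x": 0, "y": 3.1, "z": 2.65, "turn": 0},
    {"hand": 110, "x": 0, "y": 3.1, "z": 2.65, "turn": 0},
  ],
)

```text
time: 2.25
ee_pos: [0.5038, -0.183, 0.2533]
ee_rot: [-0.042, 1.572, 0.044]
ft_force: [0.8, -0.9, 1.1]
opening: 0.0523
```

```bash
python3 st.py .5387 -.1221 .14
```

```text
2.25 [ 0.5038 -0.183   0.2533] zang 3.2 xdir [-0.001  0.001 -1.   ] F [ 0.8 -0.9  1.1] op 0.05228747947458296
to [0.5387, -0.1221, 0.14] [11.33  5.87  3.83]
```

Emit:
apply_moves(
  moves=[
    {"hand": 110, "x": 0, "y": 2.9, "z": 1.9, "turn": 0},
    {"hand": 110, "x": 0, "y": 2.9, "z": 1.9, "turn": 0},
    {"hand": 110, "x": 3.5, "y": 0, "z": 0, "turn": 0},
    {"hand": 110, "x": 3.5, "y": 0, "z": 0, "turn": 0},
    {"hand": 110, "x": 3.5, "y": 0, "z": 0, "turn": 0},
    {"hand": 110, "x": 0, "y": 0, "z": 0, "turn": 0},
  ],
)

```text
time: 2.75
ee_pos: [0.5478, -0.1107, 0.1477]
ee_rot: [-0.038, 1.562, 0.04]
ft_force: [-2.1, 0.4, -0.4]
opening: 0.0522
```

```bash
python3 - <<'E'
from h import *
c=cam("wrist");P=cloud(c);save(c,"w1.png",None,1.2)
hsv=cv2.cvtColor(c["color"],cv2.COLOR_RGB2HSV);m=cv2.inRange(hsv,(70,80,50),(95,255,255))
k,l,st,ce=cv2.connectedComponentsWithStats(m)
for i in range(1,k):
    if st[i,4]>300:
        q=P[l==i];t=q[q[:,2]>np.nanpercentile(q[:,2],90)-.005]
        print(st[i],ce[i].round(),((np.nanmin(t,0)+np.nanmax(t,0))/2).round(4),np.nanmean(t,0).round(4))
E
python3 st.py .5387 -.1221 .012
```

```text
[ 223  172   37   38 1084] [241. 191.] [ 0.5382 -0.1209  0.0246] [ 0.5382 -0.1205  0.0254]
[ 131  174   40   39 1191] [150. 193.] [ 0.4502 -0.1279  0.0248] [ 0.4502 -0.1273  0.0255]
[ 222  230   34   39 1068] [238. 249.] [ 0.5384 -0.1831  0.0245] [ 0.5381 -0.1822  0.0254]
2.8 [ 0.5493 -0.1111  0.1507] zang 2.9 xdir [ 0.011  0.001 -1.   ] F [-0.1  0.2  0.2] op 0.05235472398750234
to [0.5387, -0.1221, 0.012] [13.86 -1.05 -1.27]
```

View pics/w1.png

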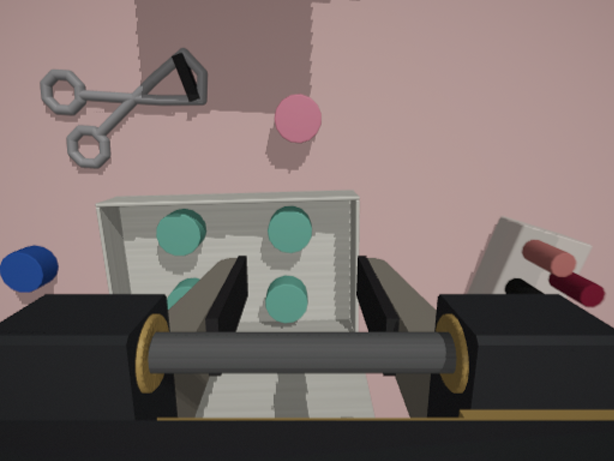

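The wrist view shows the near-left tablet (290,230) and its neighbours. The measured target is (0.538,-0.121), matching the top camera, so I descend over it.

Emit:
apply_moves(
  moves=[
    {"hand": 110, "x": 0, "y": -1.0, "z": -1.2, "turn": 0},
    {"hand": 110, "x": 2.5, "y": 0, "z": 0, "turn": 0},
    {"hand": 110, "x": 2.5, "y": 0, "z": 0, "turn": 0},
    {"hand": 110, "x": 2.5, "y": 0, "z": 0, "turn": 0},
    {"hand": 110, "x": 1.0, "y": 0, "z": 0, "turn": 0},
    {"hand": 110, "x": 0, "y": 0, "z": 0, "turn": 0},
  ],
)

```text
time: 3.3
ee_pos: [0.5439, -0.1282, 0.0761]
ee_rot: [-0.036, 1.544, 0.03]
ft_force: [0.6, -0.3, 0.2]
opening: 0.0521
```

```bash
python3 st.py .5384 -.1213 .007
```

```text
3.3 [ 0.5439 -0.1282  0.0761] zang 2.4 xdir [ 0.026 -0.003 -1.   ] F [ 0.6 -0.3  0.2] op 0.05206607409597115
to [0.5384, -0.1213, 0.007] [ 6.89  0.74 -0.7 ]
```

Emit:
apply_moves(
  moves=[
    {"hand": 110, "x": 0.5, "y": 0.7, "z": -0.6, "turn": 0},
    {"hand": 110, "x": 1.3, "y": 0, "z": 0, "turn": 0},
    {"hand": 110, "x": 1.3, "y": 0, "z": 0, "turn": 0},
    {"hand": 110, "x": 0.5, "y": 0, "z": 0, "turn": 0},
    {"hand": 110, "x": 0, "y": 0, "z": 0, "turn": 0},
    {"hand": 110, "x": 0, "y": 0, "z": 0, "turn": 0},
  ],
)

```text
time: 3.8
ee_pos: [0.5414, -0.1229, 0.0461]
ee_rot: [-0.036, 1.535, 0.026]
ft_force: [0.2, -0.1, 0.3]
opening: 0.0522
```

```bash
python3 st.py .5384 -.1213 .007
```

```text
3.8 [ 0.5414 -0.1229  0.0461] zang 2.3 xdir [ 0.035 -0.006 -0.999] F [ 0.2 -0.1  0.3] op 0.05218195809562302
to [0.5384, -0.1213, 0.007] [ 3.89  0.2  -0.44]
```

Emit:
apply_moves(
  moves=[
    {"hand": 110, "x": 1.2, "y": 0.2, "z": -0.4, "turn": 0},
    {"hand": 110, "x": 1.2, "y": 0, "z": 0, "turn": 0},
    {"hand": 110, "x": 1.0, "y": 0, "z": 0, "turn": 0},
    {"hand": 110, "x": 0.4, "y": 0, "z": 0, "turn": 0},
    {"hand": 110, "x": 0, "y": 0, "z": 0, "turn": 0},
  ],
)

```text
time: 4.22
ee_pos: [0.5412, -0.1217, 0.0083]
ee_rot: [-0.037, 1.531, 0.025]
ft_force: [-0.6, -0.6, -0.5]
opening: 0.0524
```

```bash
python3 st.py .5384 -.1213 .008
```

```text
4.2167 [ 0.5412 -0.1217  0.0083] zang 2.3 xdir [ 0.04  -0.007 -0.999] F [-0.6 -0.6 -0.5] op 0.05238403154699096
to [0.5384, -0.1213, 0.008] [ 0.02  0.05 -0.28]
```

Close, then lift.

Emit:
apply_moves(
  moves=[
    {"hand": 255, "x": 0, "y": 0, "z": -0.2, "turn": 0},
    {"hand": 255, "x": 0, "y": 0, "z": 0, "turn": 0},
    {"hand": 255, "x": 0, "y": 0, "z": 0, "turn": 0},
    {"hand": 255, "x": 0, "y": 0, "z": 0, "turn": 0},
    {"hand": 255, "x": 0, "y": 0, "z": 0, "turn": 0},
    {"hand": 255, "x": -0.8, "y": 0, "z": 0, "turn": 0},
    {"hand": 255, "x": -2, "y": 0, "z": 0, "turn": 0},
    {"hand": 255, "x": -3, "y": 0, "z": 0, "turn": 0},
    {"hand": 255, "x": -4, "y": 0, "z": 0, "turn": 0},
    {"hand": 255, "x": -4, "y": 0, "z": 0, "turn": 0},
    {"hand": 255, "x": -4, "y": 0, "z": 0, "turn": 0},
    {"hand": 255, "x": -3, "y": 0, "z": 0, "turn": 0},
  ],
)

```text
time: 5.22
ee_pos: [0.5261, -0.1194, 0.2219]
ee_rot: [-0.034, 1.543, 0.027]
ft_force: [0.8, -0.5, -0.0]
opening: 0.0353
```

```bash
python3 st.py .514 .14 .22
```

```text
5.2167 [ 0.5261 -0.1194  0.2219] zang 2.3 xdir [ 0.028 -0.004 -1.   ] F [ 0.8 -0.5 -0. ] op 0.035264085141484165
to [0.514, 0.14, 0.22] [ 0.06 25.97 -0.19]
```

Emit:
apply_moves(
  moves=[
    {"hand": 255, "x": 0, "y": 2, "z": 0, "turn": 0},
    {"hand": 255, "x": 0, "y": 3.5, "z": 0, "turn": 0},
    {"hand": 255, "x": 0, "y": 3.5, "z": 0, "turn": 0},
    {"hand": 255, "x": 0, "y": 3.5, "z": 0, "turn": 0},
    {"hand": 255, "x": 0, "y": 3.5, "z": 0, "turn": 0},
    {"hand": 255, "x": 0, "y": 3.5, "z": 0, "turn": 0},
    {"hand": 255, "x": 0, "y": 3, "z": 0, "turn": 0},
    {"hand": 255, "x": 0, "y": 2, "z": 0, "turn": 0},
    {"hand": 255, "x": 0, "y": 0, "z": 0, "turn": 0},
  ],
)

```text
time: 5.97
ee_pos: [0.5208, 0.1333, 0.2397]
ee_rot: [-0.031, 1.516, 0.021]
ft_force: [0.0, 0.3, 1.4]
opening: 0.0353
```

```bash
python3 st.py .514 .14 .107
```

```text
5.9667 [0.5208 0.1333 0.2397] zang 1.9 xdir [ 0.055 -0.006 -0.998] F [0.  0.3 1.4] op 0.03529477630025016
to [0.514, 0.14, 0.107] [13.21  0.79 -1.39]
```

Emit:
apply_moves(
  moves=[
    {"hand": 255, "x": 2, "y": 0.7, "z": -0.7, "turn": 0},
    {"hand": 255, "x": 2.5, "y": 0, "z": 0, "turn": 0},
    {"hand": 255, "x": 2.5, "y": 0, "z": 0, "turn": 0},
    {"hand": 255, "x": 2, "y": 0, "z": 0, "turn": 0},
    {"hand": 255, "x": 1, "y": 0, "z": 0, "turn": 0},
    {"hand": 255, "x": 0.5, "y": 0, "z": 0, "turn": 0},
    {"hand": 255, "x": 0, "y": 0, "z": 0, "turn": 0},
  ],
)

```text
time: 6.55
ee_pos: [0.521, 0.1388, 0.1368]
ee_rot: [-0.034, 1.508, 0.024]
ft_force: [-0.2, -0.8, 0.0]
opening: 0.0353
```

```bash
python3 st.py .514 .14 .107; python3 - <<'E'
from h import *
P=cloud(cam("top"));print(np.nanmedian(P[192:215,195:203,2]), np.nanmedian(P[205:218,150:175,2]))
E
```

```text
6.55 [0.521  0.1388 0.1368] zang 2.2 xdir [ 0.063 -0.005 -0.998] F [-0.2 -0.8  0. ] op 0.03526198374559966
to [0.514, 0.14, 0.107] [ 2.93  0.17 -0.88]
0.5363998420375323 0.5364967308524276
```

Emit:
apply_moves(
  moves=[
    {"hand": 255, "x": 1, "y": 0.1, "z": -0.8, "turn": 0},
    {"hand": 255, "x": 0.8, "y": 0, "z": 0, "turn": 0},
    {"hand": 255, "x": 0.8, "y": 0, "z": 0, "turn": 0},
    {"hand": 255, "x": 0.3, "y": 0, "z": 0, "turn": 0},
    {"hand": 255, "x": 0, "y": 0, "z": 0, "turn": 0},
    {"hand": 255, "x": 0, "y": 0, "z": 0, "turn": 0},
  ],
)

```text
time: 7.1
ee_pos: [0.5198, 0.1395, 0.1117]
ee_rot: [-0.032, 1.498, 0.025]
ft_force: [0.5, 1.0, -0.7]
opening: 0.0352
```

```bash
python3 st.py .514 .14 .106; python3 - <<'E'
from h import *
save(cam("side"),"s2.png",(180,60,330,230),3.5)
E
```

```text
7.1 [0.5198 0.1395 0.1117] zang 2.1 xdir [ 0.072 -0.003 -0.997] F [ 0.5  1.  -0.7] op 0.03517585495005796
to [0.514, 0.14, 0.106] [ 0.53  0.08 -0.62]
```

View pics/s2.png

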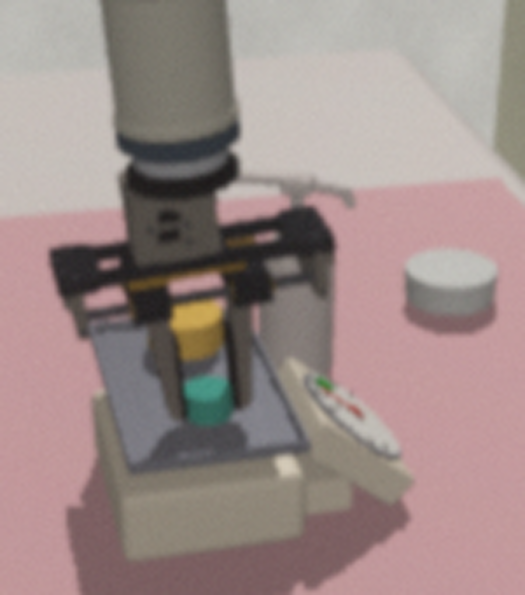

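The tablet is held just above the free end of the pan, puck undisturbed. I lower it the last few mm and release.

Emit:
apply_moves(
  moves=[
    {"hand": 255, "x": 0.5, "y": 0, "z": 0, "turn": 0},
    {"hand": 255, "x": 0.3, "y": 0, "z": 0, "turn": 0},
    {"hand": 255, "x": 0, "y": 0, "z": 0, "turn": 0},
    {"hand": 120, "x": 0, "y": 0, "z": 0, "turn": 0},
    {"hand": 110, "x": 0, "y": 0, "z": 0, "turn": 0},
    {"hand": 110, "x": 0, "y": 0, "z": 0, "turn": 0},
    {"hand": 110, "x": 0, "y": 0, "z": 0, "turn": 0},
    {"hand": 110, "x": -1, "y": 0, "z": 0, "turn": 0},
    {"hand": 110, "x": -2, "y": 0, "z": 0, "turn": 0},
    {"hand": 110, "x": -4, "y": 0, "z": 0, "turn": 0},
    {"hand": 110, "x": -4, "y": 0, "z": 0, "turn": 0},
    {"hand": 110, "x": -4, "y": 0, "z": 0, "turn": 0},
  ],
)

```text
time: 8.15
ee_pos: [0.5047, 0.1385, 0.2526]
ee_rot: [-0.035, 1.513, 0.022]
ft_force: [2.0, 0.0, 0.3]
opening: 0.0526
```

```bash
python3 st.py .35 0 .25
```

```text
8.15 [0.5047 0.1385 0.2526] zang 2.1 xdir [ 0.058 -0.007 -0.998] F [2.  0.  0.3] op 0.05263038746616025
to [0.35, 0.0, 0.25] [ -0.53 -13.28 -15.95]
```

Emit:
apply_moves(
  moves=[
    {"hand": 255, "x": 0, "y": -2, "z": 0, "turn": 0},
    {"hand": 255, "x": 0, "y": -4, "z": 0, "turn": 0},
    {"hand": 255, "x": 0, "y": -4, "z": 0, "turn": 0},
    {"hand": 255, "x": 0, "y": -4, "z": 0, "turn": 0},
    {"hand": 255, "x": 0, "y": -4, "z": 0, "turn": 0},
    {"hand": 255, "x": 0, "y": -4, "z": 0, "turn": 0},
    {"hand": 255, "x": 0, "y": -4, "z": 0, "turn": 0},
    {"hand": 255, "x": 0, "y": -4, "z": 0, "turn": 0},
    {"hand": 255, "x": 0, "y": -4, "z": 0, "turn": 0},
    {"hand": 255, "x": 0, "y": -4, "z": 0, "turn": 0},
    {"hand": 255, "x": 0, "y": -4, "z": 0, "turn": 0},
    {"hand": 255, "x": 0, "y": -3, "z": 0, "turn": 0},
  ],
)

```text
time: 9.15
ee_pos: [0.527, -0.3224, 0.2814]
ee_rot: [-0.041, 1.48, 0.033]
ft_force: [0.8, -0.2, 1.1]
opening: -0.0001
```

```bash
python3 st.py .49 -.31 .25; python3 - <<'E'
from h import *
c=cam("top");P=cloud(c);im=c["color"]
a=cv2.resize(im[125:235,130:245],None,fx=4,fy=4,interpolation=cv2.INTER_CUBIC)
cv2.imwrite("pics/pan3.png",a[...,::-1])
q=P[178:220,147:228,2].ravel();q=q[(q>.085)&(q<.108)];print("pan z",np.median(q))
# lid points
m=(P[...,1]<-.2)&(P[...,1]>-.27)&(P[...,2]>.05)&(P[...,2]<.17)&(P[...,0]>.41)&(P[...,0]<.44)
q=P[m];print("lid fit dy/dz,y0",np.polyfit(q[:,2],q[:,1],1),len(q))
E
```

```text
9.15 [ 0.527  -0.3224  0.2814] zang 2.8 xdir [ 0.091 -0.003 -0.996] F [ 0.8 -0.2  1.1] op -7.344717023637874e-05
to [0.49, -0.31, 0.25] [ 2.79  1.44 -3.9 ]
pan z 0.09451193152100124
lid fit dy/dz,y0 [-0.18852472 -0.2160036 ] 259
```

View pics/pan3.png

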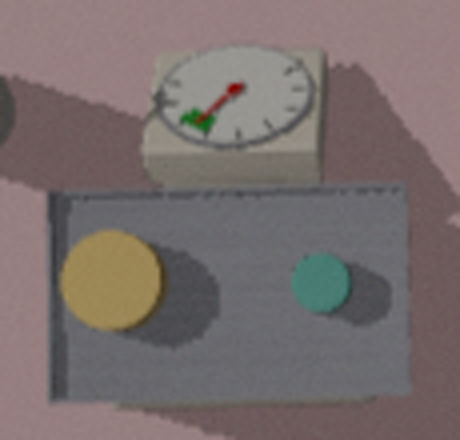

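The pointer tip (200,122) is in the middle of the green band. Pan height gives a sink of about 30.5 mm (109 g). The puck and one tablet lie on the pan. Now I go behind the lid.

Emit:
apply_moves(
  moves=[
    {"hand": 255, "x": 2, "y": 1, "z": -2, "turn": 0},
    {"hand": 255, "x": 2.5, "y": 1, "z": -1.5, "turn": 0},
    {"hand": 255, "x": 2.5, "y": 0, "z": 0, "turn": 0},
    {"hand": 255, "x": 2.5, "y": 0, "z": 0, "turn": 0},
    {"hand": 255, "x": 2.5, "y": 0, "z": 0, "turn": 0},
    {"hand": 255, "x": 1.5, "y": 0, "z": 0, "turn": 0},
    {"hand": 255, "x": 0, "y": 0, "z": 0, "turn": 0},
  ],
)

```text
time: 9.78
ee_pos: [0.5036, -0.3137, 0.1461]
ee_rot: [-0.041, 1.472, 0.02]
ft_force: [-0.4, 0.9, -0.0]
opening: 0.0007
```

```bash
python3 st.py .497 -.26 .12
```

```text
9.7833 [ 0.5036 -0.3137  0.1461] zang 2.3 xdir [ 0.098 -0.012 -0.995] F [-0.4  0.9 -0. ] op 0.0006561767980955556
to [0.497, -0.26, 0.12] [ 2.47  5.43 -0.69]
```

Emit:
apply_moves(
  moves=[
    {"hand": 255, "x": 1.0, "y": 2, "z": -0.4, "turn": 0},
    {"hand": 255, "x": 0.8, "y": 1.5, "z": 0, "turn": 0},
    {"hand": 255, "x": 0.5, "y": 1.5, "z": 0, "turn": 0},
    {"hand": 255, "x": 0, "y": 1.5, "z": 0, "turn": 0},
    {"hand": 255, "x": 0, "y": 1.5, "z": 0, "turn": 0},
    {"hand": 255, "x": 0, "y": 1.5, "z": 0, "turn": 0},
    {"hand": 255, "x": 0, "y": 1.0, "z": 0, "turn": 0},
    {"hand": 255, "x": 0, "y": 0, "z": 0, "turn": 0},
  ],
)

```text
time: 10.45
ee_pos: [0.5006, -0.2043, 0.128]
ee_rot: [-0.046, 1.465, 0.017]
ft_force: [-0.0, -0.6, -0.5]
opening: 0.0003
```

```bash
python3 st.py .497 -.18 .12
```

```text
10.45 [ 0.5006 -0.2043  0.128 ] zang 2.4 xdir [ 0.105 -0.016 -0.994] F [-0.  -0.6 -0.5] op 0.0003027377014442372
to [0.497, -0.18, 0.12] [ 0.72  2.46 -0.34]
```

Emit:
apply_moves(
  moves=[
    {"hand": 255, "x": 0.4, "y": 1.5, "z": 0, "turn": 0},
    {"hand": 255, "x": 0.8, "y": 1.5, "z": 0, "turn": 0},
    {"hand": 255, "x": 1.0, "y": 1.2, "z": 0, "turn": 0},
    {"hand": 255, "x": 1.2, "y": 1.0, "z": 0, "turn": 0},
    {"hand": 255, "x": 1.2, "y": 0.7, "z": 0, "turn": 0},
    {"hand": 255, "x": 0, "y": 0, "z": 0, "turn": 0},
  ],
)

```text
time: 10.95
ee_pos: [0.508, -0.1463, 0.0858]
ee_rot: [-0.052, 1.455, 0.015]
ft_force: [-1.0, -0.4, -0.4]
opening: 0.0004
```

```bash
python3 st.py .497 -.13 .045; python3 - <<'E'
from h import *
save(cam("side"),"s4.png",(160,140,360,340),2.8)
E
```

```text
10.95 [ 0.508  -0.1463  0.0858] zang 2.6 xdir [ 0.115 -0.021 -0.993] F [-1.  -0.4 -0.4] op 0.00038443295937061527
to [0.497, -0.13, 0.045] [ 3.89  1.78 -1.49]
```

View pics/s4.png

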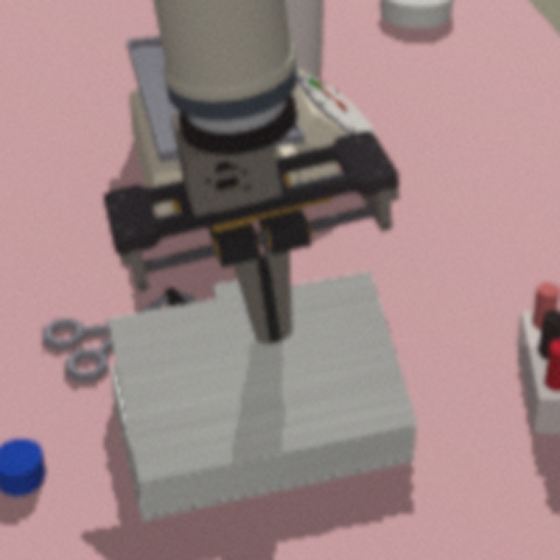

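The lid follows the fingertips (contact at (272,340)) and is about 35° from shut. I continue down and press.

Emit:
apply_moves(
  moves=[
    {"hand": 255, "x": 1.3, "y": 0.9, "z": -0.4, "turn": 0},
    {"hand": 255, "x": 1.2, "y": 0.7, "z": -0.4, "turn": 0},
    {"hand": 255, "x": 1.0, "y": 0.2, "z": -0.2, "turn": 0},
    {"hand": 255, "x": 0.6, "y": 0, "z": 0, "turn": 0},
    {"hand": 255, "x": 0.3, "y": 0, "z": 0, "turn": 0},
    {"hand": 255, "x": 0, "y": 0, "z": 0, "turn": 0},
  ],
)

```text
time: 11.5
ee_pos: [0.5088, -0.1343, 0.0452]
ee_rot: [-0.055, 1.445, 0.012]
ft_force: [0.0, 0.1, -0.8]
opening: 0.0
```

```bash
python3 st.py .497 -.13 .039
```

```text
11.5 [ 0.5088 -0.1343  0.0452] zang 2.6 xdir [ 0.126 -0.025 -0.992] F [ 0.   0.1 -0.8] op 2.2295118834957637e-05
to [0.497, -0.13, 0.039] [ 0.45  0.49 -1.23]
```

Emit:
apply_moves(
  moves=[
    {"hand": 255, "x": 0.4, "y": 0.3, "z": 0, "turn": 0},
    {"hand": 255, "x": 0.4, "y": 0, "z": 0, "turn": 0},
    {"hand": 255, "x": 0.4, "y": 0, "z": 0, "turn": 0},
    {"hand": 255, "x": 0.4, "y": 0, "z": 0, "turn": 0},
  ],
)

```text
time: 11.83
ee_pos: [0.5107, -0.1321, 0.039]
ee_rot: [-0.053, 1.446, 0.011]
ft_force: [-31.9, 6.9, 88.0]
opening: 0.0002
```

The press reached about 88 N at TCP z = 0.039, so the lid is seated. Backing off straight up.

Emit:
apply_moves(
  moves=[
    {"hand": 255, "x": -0.5, "y": 0, "z": 0, "turn": 0},
    {"hand": 255, "x": -2, "y": 0, "z": 0, "turn": 0},
    {"hand": 255, "x": -4, "y": 0, "z": 0, "turn": 0},
    {"hand": 255, "x": -4, "y": 0, "z": 0, "turn": 0},
    {"hand": 255, "x": -4, "y": 0, "z": 0, "turn": 0},
    {"hand": 255, "x": -3, "y": -3, "z": 0, "turn": 0},
    {"hand": 255, "x": 0, "y": -4, "z": 0, "turn": 0},
    {"hand": 255, "x": 0, "y": -4, "z": 0, "turn": 0},
    {"hand": 255, "x": 0, "y": -4, "z": 0, "turn": 0},
    {"hand": 255, "x": 0, "y": -4, "z": 0, "turn": 0},
    {"hand": 255, "x": 0, "y": 0, "z": 0, "turn": 0},
  ],
)

```text
time: 12.75
ee_pos: [0.4986, -0.3244, 0.2363]
ee_rot: [-0.064, 1.432, 0.009]
ft_force: [-0.6, 0.9, -0.1]
opening: 0.0005
```

```bash
python3 st.py; python3 - <<'E'
from h import *
c=cam("top");P=cloud(c);save(c,"end.png",None,1.5)
q=P[178:220,147:228,2].ravel();q=q[(q>.085)&(q<.108)];print("pan z",np.median(q))
m=(P[...,0]>.41)&(P[...,0]<.58)&(P[...,1]>-.205)&(P[...,1]<-.115)&(P[...,2]<.08)
q=P[m];print("lid slope dz/dy",np.polyfit(q[:,1],q[:,2],1),len(q),np.median(q[:,2]))
E
```

```text
12.75 [ 0.4986 -0.3244  0.2363] zang 2.9 xdir [ 0.139 -0.032 -0.99 ] F [-0.6  0.9 -0.1] op 0.0005213846262771568
pan z 0.09455544790081216
lid slope dz/dy [0.0011643  0.04024206] 2309 0.04010595849818066
```

View pics/end.png

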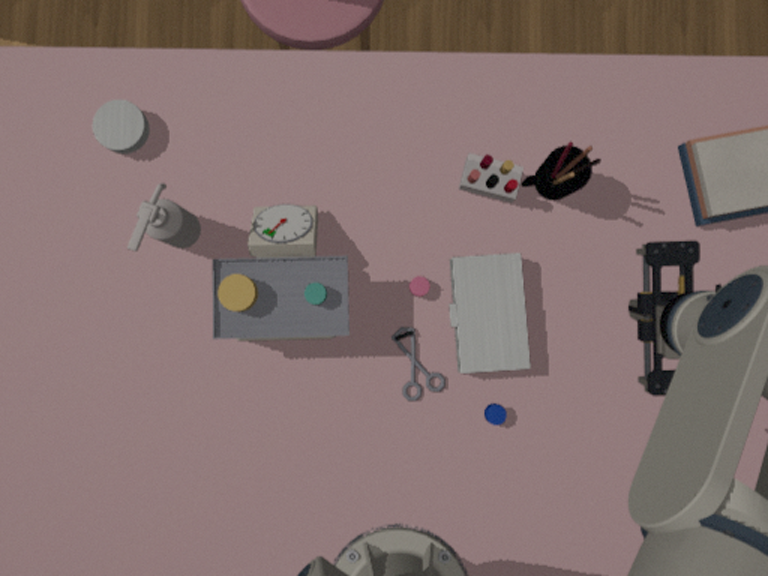

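The lid lies flat (slope 0.001) and the pointer is in the green. Bystanders are unmoved and the arm is clear, so I hand in.

```bash
python3 -c "
from station import *
print(finish_job())"
```

```text
the job is handed in; nothing more can be done
None
```

The soap refill is weighed out, the lid is shut, and I handed the job in at about 13 s of the 72 s allowed. `finish_job()` reports no verdict, so this rests on my own last checks.

- **Scale:** The puck alone read about 87 g, so I added one green tablet. The pan then stood about 30.5 mm down (about 109 g). In the last picture the pointer is in the green band, and the puck and tablet lie on the pan.
- **Tin:** The other three tablets were not touched and are now under the lid. I pressed the lid shut with the fingertips, and afterwards it lay flat (slope about 0.001, outer face 40 mm above the table).
- **Surroundings:** In the final top picture the dispenser, mug, lipsticks, curler and the pink and blue decoys look unmoved, and the arm is clear of everything.

Two things were less clean than planned. The press peaked at about 94 N (88 N of it straight down), more than needed but under the 120 N wrist limit. The tool's tilt drifted to about 8° by the end, with no visible effect on the result.

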